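Change the press tooling over between shoes and storage blocks

TASK

Change the press tooling over: the die ring on the steel die shoe and the die ring on the wooden ring block are to trade places, each lying flat round the pin, and the tool in the steel punch shoe and the one in the wooden punch block are to trade places too, each standing upright down in its bored seat. The rubber mat is free for setting a piece down meanwhile. Do not knock over the flask shell that stands by the vise.

Things in the scene. Friction and masses are not known exactly. Their poses are not given: they have to be found in the camera images.
- die_ring_a: larger die ring, pale grey turned steel, outside diameter 68 mm, 22 mm high, bore about 39 mm (inner clear radius 18 mm). About 0.4 kg. Origin: centre of its underside, z up. Grasp it across the outside. At the start it lies round the pin of either die_shoe or ring_block, underside 20 mm above the bench.
- die_ring_b: smaller die ring, dark steel, outside diameter 60 mm, 16 mm high, bore about 22 mm (inner clear radius 10 mm). About 0.3 kg. Origin: centre of its underside, z up. Grasp it across the outside. At the start it lies round the pin of the other of die_shoe and ring_block, underside 20 mm above the bench.
- die_plug: stepped grey steel plug, 48 mm high: foot 55 mm in diameter and 21 mm high, above it a spigot 35 mm in diameter from 21 to 48 mm, by which it is grasped. About 0.4 kg. Origin: centre of its underside, z up. At the start it stands in the bored seat of either punch_shoe or punch_block, underside 12 mm above the bench.
- cone_punch: copper-coloured cone punch, 56 mm high: foot 49 mm in diameter and 18 mm high, a cone narrowing above it up to 42 mm, then a straight round stem 20 mm in diameter from 42 to 56 mm, by which it is grasped. About 0.2 kg. Origin: centre of its underside, z up. At the start it stands in the bored seat of the other of punch_shoe and punch_block, underside 12 mm above the bench.
- die_shoe: dark steel die shoe for the rings: square plate 88 x 88 mm, 20 mm high, with low slotted clamping ears (to 112 mm overall along its y), and an upright bright knock-out pin of 12 mm diameter in the middle with a round nose that stands 28 mm above the plate. A ring lies on the plate round the pin. Does not move. Origin: centre of its underside on the bench, under the pin.
- punch_shoe: dark steel punch shoe: the same plate with clamping ears, 20 mm high, without a pin but with a round bored seat in the middle, 64 mm in diameter and 8 mm deep (floor 12 mm above the bench), its edge chamfered 4 mm. The plug or the cone stands in it. Does not move. Origin: centre of its underside on the bench, under the seat's centre.
- ring_block: pale wooden storage block for the rings: 96 x 96 x 20 mm, with a steel pin like that of die_shoe in the middle (12 mm diameter, 28 mm above the block's top). Does not move. Origin: centre of its underside on the bench, under the pin.
- punch_block: pale wooden storage block for plug and cone: 96 x 96 x 20 mm, with a round bored seat like that of punch_shoe (64 mm in diameter, floor 12 mm above the bench, edge chamfered 4 mm). Does not move. Origin: centre of its underside on the bench, under the seat's centre.
- mat: black rubber mat, 104 x 104 x 3 mm, empty at the start: a free spot on which one piece can be set down meanwhile. Does not move. Origin: centre of its underside on the bench, so its surface is 3 mm above its origin.
- flask_shell: bystander: an empty drawn flask shell of pale raw steel, open at the top, 71 mm in diameter at the foot, narrowing upwards, 111 mm tall, standing upright at the left of the bench behind the vise; its centre is 9 cm or more from any holder's edge to its nearest neighbour's tool. Origin: centre of its underside, z up.

How it is judged (in metres and radians):
At the end, for the whole second after the job is handed in: Rings have traded holders, each flat round its pin (centre within 16 mm, height 4 mm, tilt 0.12 rad); plug and cone have traded seats, each down in its seat (12 mm, height 4 mm, 0.12 rad); all at rest (under 20 mm/s); the flask shell stands (tilt under 0.3 rad) (((horizontal distance between die_ring_a and die_shoe below 0.016 m and z of die_ring_a in the frame of die_shoe between 0.016 and 0.024 m and angle between each of die_ring_a, die_ring_b's own z axis and vertical below 0.12 rad and horizontal distance between die_ring_b and ring_block below 0.016 m and z of die_ring_b in the frame of ring_block between 0.016 and 0.024 m) or (horizontal distance between die_ring_a and ring_block below 0.016 m and z of die_ring_a in the frame of ring_block between 0.016 and 0.024 m and angle between each of die_ring_a, die_ring_b's own z axis and vertical below 0.12 rad and horizontal distance between die_ring_b and die_shoe below 0.016 m and z of die_ring_b in the frame of die_shoe between 0.016 and 0.024 m)) and distance of each of die_ring_a, die_ring_b, die_plug, cone_punch from where it was at the start of the episode above 0.08 m and ((horizontal distance between die_plug and punch_shoe below 0.012 m and z of die_plug in the frame of punch_shoe between 0.008 and 0.016 m and angle between each of die_plug, cone_punch's own z axis and vertical below 0.12 rad and horizontal distance between cone_punch and punch_block below 0.012 m and z of cone_punch in the frame of punch_block between 0.008 and 0.016 m) or (horizontal distance between die_plug and punch_block below 0.012 m and z of die_plug in the frame of punch_block between 0.008 and 0.016 m and angle between each of die_plug, cone_punch's own z axis and vertical below 0.12 rad and horizontal distance between cone_punch and punch_shoe below 0.012 m and z of cone_punch in the frame of punch_shoe between 0.008 and 0.016 m)) and linear speed of each of die_ring_a, die_ring_b, die_plug, cone_punch below 0.02 m/s and angle between flask_shell's own z axis and vertical below 0.3 rad); the robot touches nothing.
It fails at once if the flask shell is knocked over (angle between flask_shell's own z axis and vertical above 0.5 rad).
It also fails if it takes over 131 s, if anything falls off the work surface, if the arm or the gripper's body presses on something with over 40 N, if the wrist force passes 120 N, or if a joint passes its speed limit or range.

ROBOT

A 7-joint arm with a two-finger parallel gripper is mounted at the origin on a cart in front of the work surface, level with it; the furniture and walls round the work are solid. World frame = base frame: x ahead of the robot, y to its left, z up, the work surface at z = 0. Lengths are in m, angles in degrees, forces in N, time in s.
With the tool pointing down it reaches from about 0.425 to 0.875 m from the base axis. Payload 4.7 kg.
Tool frame: the origin (TCP) lies at the very end of the fingers, on their centre line; the grasp point (between the pads) lies 19 mm behind it (env.grasp_offset is the distance from the TCP to the grasp point, in m); z points along the fingers, y is the line along which they close (so a half turn about z gives the same grasp; the last joint's range is limited). The gripper opens to 87 mm and grips with 3 to 60 N. Pads are 19 mm wide; open, the fingers measure 117 mm over their backs; the gripper's body (75 mm by 190 mm) begins 51 mm behind the grasp point.
Start: joints at [73.688, 18.392, -4.016, 83.108, 1.295, 78.541, -3.26], TCP at [0.191, -0.621, 0.223] pointing down, gripper open.
Joint ranges: [-163.93, 163.93], [-17.29, 119.83], [-79.2, 71.16], [3.27, 140.29], [-89.18, 269.18], [5.43, 117.66], [-154.24, 154.24]. Speed limits (degrees/s): [147.25, 147.25, 180, 180, 180, 180, 180].

INTERFACE

Orientations are given as [roll, pitch, yaw] about the fixed x, y, z axes, in that order (R = Rz(yaw) Ry(pitch) Rx(roll)).
In Python, from cell import env gives the robot as it stands. The module is installed in compiled form; this text tells all that it offers.
- The arm moves only by the tool drive_tool, never from a script. Its argument "moves" is one flat list of numbers, 5 for each row, row after row: the shift along the tool's x, y, z in units of 40 mm (1.0 is 40 mm), then the turn about the tool's z in units of 10 degrees (1.0 is 10 degrees), then the finger opening in mm, from 0 to 87. A call has 1 to 5 rows; each row is the pose to reach, as a shift and turn from the pose commanded when the call began, along the tool's axes at that moment; what a row does not reach only later rows make up. A row lasts 1/8 s, in which the tool goes at most 62.5 mm and 10.7 degrees, less where a joint would pass 70% of its speed; a pose out of reach is approached as far as the arm can. A call with a gripper value outside its range is refused whole. The fingers move at their own pace and stop on an object; "squeeze" is the grip in N (left out, the last holds). Time passes only in rows, so rows that repeat a pose let the fingers close. It gives the time, the measured TCP pose, the force, the opening and the grip force at its end, in the units of the state.
- env.get_obs(): the state, without advancing time (a new reading comes with each control period).
- env.read_camera(name): name is "side" or "top" or "wrist"; returns (picture, depth): 400x640x3 uint8, red, green, blue; 400x640 float32, m along the optical axis (not along the pixel's ray), 0 where there is no reading.
- env.camera_model(name): a dict with "K" (3x3 intrinsics, pixels), "rvec" (rotation vector, rad) and "tvec" (3), from world to camera coordinates, as OpenCV has them; the wrist camera has in their place "tool_from_camera" (4x4, takes a point from camera to tool coordinates, whose origin is the TCP and whose axes are the flange's). Camera axes: x right, y down, z forward; pixel columns grow to the right and rows downward; lengths in m; the calibration is good to about 2 mm. A picture is of the moment at which its call begins: read the wrist's pose just before it. camera_model takes no time and is no camera call.
- env.sign_off(): hands the job in; it is judged then, once.
The state is a dict: "time_s": time; "qpos": joint angles; "joint_velocities": joint speeds; "effort": joint torques, N m; "tool_pos": TCP position; "tool_rot": TCP orientation; "force": force on the tool from outside, world axes, zero at the start; "wrist_torque": the same for the moment, N m; "grip_width": finger opening in m; "grasp_force": force on a finger pad.
Only numpy, scipy, OpenCV 4.12 (cv2) and the standard library are available. Lean on these libraries where they do the work, as an engineer would, in place of code of your own. Each camera call takes 0.05 s, during which the arm holds its last target. There are 200 camera calls.

## Working session

There is one attempt and no reset: what is moved stays moved. The work goes in short steps, Python scripts to look and compute and a tool call to move; the robot and the scene stay as the last step left them, time stands still between calls to the robot, and variables do not carry over. Pictures are saved under pics/ and viewed, at most 14 in all, crops included, and the job is handed in when it is done.

Besides the shell and the picture viewer there is one more tool, called after "Call:" as name(argument=value, ...), one argument or row to a line, values as JSON. drive_tool: Moves the arm, as the interface text tells. Its arguments: {"type":"object","properties":{"moves":{"type":"array","items":{"type":"number"}},"squeeze":{"type":"number"}},"required":["moves"]}

```bash
mkdir -p pics; python3 - <<'E'
from cell import env
import cv2
print(env.get_obs())
for n in ("top","side"):
    p,d=env.read_camera(n); cv2.imwrite(f"pics/{n}0.png",p[:,:,::-1]); 
    import numpy as np; np.save(f"pics/{n}0d.npy",d); m=env.camera_model(n); R=cv2.Rodrigues(np.array(m["rvec"]))[0]
    print(n,m["K"],-R.T@np.array(m["tvec"]).ravel(),R)
print(env.camera_model("wrist"))
E
```

```text
{'time_s': 0.0, 'qpos': array([73.68844653, 18.43873999, -4.01487479, 83.17323223,  1.29561132,
       78.54255469, -3.25933407]), 'joint_velocities': array([-0.01663095,  0.06510135,  0.019053  ,  0.03189555,  0.08475564,
       -0.0410592 , -0.02597829]), 'effort': array([ 5.80588294e-04, -4.91288424e+01, -4.03676005e-01, -3.12530673e+01,
       -6.37987931e-02,  4.37390408e-02,  1.95732950e-04]), 'tool_pos': array([ 0.19111476, -0.62069178,  0.2214797 ]), 'tool_rot': array([-1.79890748e+02,  6.58530095e-03,  1.71214371e+01]), 'force': array([-0.66919016, -0.31783636,  1.09980257]), 'wrist_torque': array([-0.03445614,  0.02342142, -0.01078697]), 'grasp_force': 0.0, 'grip_width': 0.08677771439162614}
top [[503.55144763   0.         323.11303142]
 [  0.         503.55144763 205.49738102]
 [  0.           0.           1.        ]] [ 0.3976453  -0.14299252  1.32549436] [[ 0.01880335 -0.99971702  0.01457076]
 [-0.99353738 -0.02031474 -0.11167267]
 [ 0.11193707 -0.01237678 -0.99363822]]
side [[434.33110691   0.         316.81302199]
 [  0.         434.33110691 196.74458415]
 [  0.           0.           1.        ]] [0.41106335 0.72837853 0.54592626] [[-0.99154629 -0.1289876  -0.0140767 ]
 [-0.05004657  0.48028076 -0.87568586]
 [ 0.11971339 -0.86757858 -0.48267599]]
{'K': array([[290.77662758,   0.        , 320.29216564],
       [  0.        , 290.77662758, 198.35552219],
       [  0.        ,   0.        ,   1.        ]]), 'tool_from_camera': array([[ 4.87177831e-04, -9.64727984e-01, -2.63248325e-01,
         7.19734157e-02],
       [ 9.99999223e-01,  1.67847653e-04,  1.23552590e-03,
         2.20310818e-04],
       [-1.14776080e-03, -2.63248722e-01,  9.64727315e-01,
        -1.63047280e-01],
       [ 0.00000000e+00,  0.00000000e+00,  0.00000000e+00,
         1.00000000e+00]])}
```

```bash
sleep 0; ls .
```

```text
pics
```

View pics/top0.png

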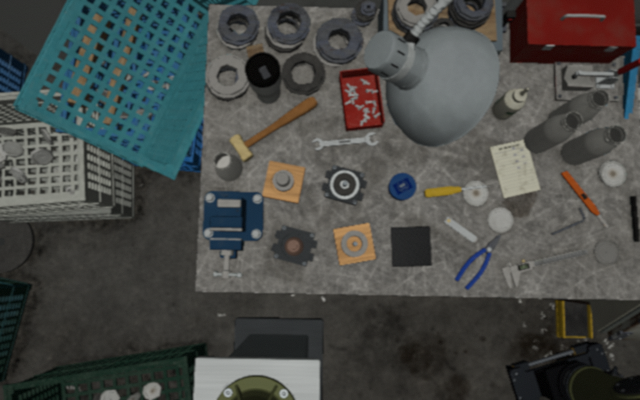

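View pics/side0.png

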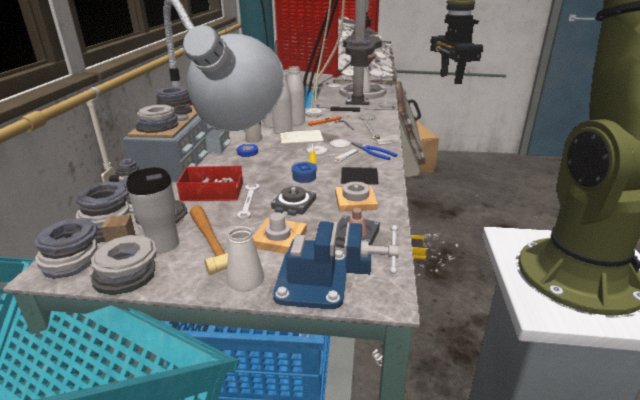

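The top view shows the plug in the punch block at (284,182), a dark ring on the die shoe at (345,185), the cone in the punch shoe at (294,246) and a grey ring on the ring block at (354,244). The mat is at (411,246), the flask at (228,165) and the vise at (233,215). The side view agrees.

```bash
cat > h.py <<'E'
import numpy as np, cv2
from scipy.spatial.transform import Rotation as Ro
from cell import env
def cam(n,obs=None):
    m=env.camera_model(n); K=np.array(m["K"])
    if n=="wrist":
        T=np.eye(4); T[:3,:3]=Ro.from_euler("xyz",obs["tool_rot"],degrees=True).as_matrix(); T[:3,3]=obs["tool_pos"]
        T=T@np.array(m["tool_from_camera"]); return K,T[:3,:3],T[:3,3]
    R=cv2.Rodrigues(np.array(m["rvec"]))[0].T; return K,R,-R@np.array(m["tvec"]).ravel()
def ray(c,u,v,z):
    K,R,o=c; d=R@np.linalg.inv(K)@[u,v,1]; return o+d*(z-o[2])/d[2]
def proj(c,p):
    K,R,o=c; q=K@(R.T@(np.array(p)-o)); return q[:2]/q[2]
def pts(c,d):
    K,R,o=c; v,u=np.mgrid[:400,:640]; P=np.stack([(u-K[0,2])/K[0,0]*d,(v-K[1,2])/K[1,1]*d,d],-1); return P@R.T+o
E
python3 - <<'E'
from h import *
c=cam("top"); p=cv2.imread("pics/top0.png"); d=np.load("pics/top0d.npy"); P=pts(c,d)
hsv=cv2.cvtColor(p,cv2.COLOR_BGR2HSV)
for n,m,z in (("wood",cv2.inRange(hsv,(8,100,120),(22,255,255)),.02),("dark",cv2.inRange(hsv,(0,0,0),(180,255,45)),.003)):
    m[:140]=0;m[290:]=0;m[:,:255]=0;m[:,460:]=0
    for k in cv2.findContours(cv2.morphologyEx(m,cv2.MORPH_CLOSE,np.ones((5,5))),0,2)[0]:
        if cv2.contourArea(k)>250:
            r=cv2.minAreaRect(k); print(n,np.round(r[0],1),np.round(r[1],1),round(r[2],1),ray(c,*r[0],z).round(4),ray(c,*r[0],.02).round(4))
for n,u,v,z in (("plug",284,181,.06),("ringshoe",345,185,.036),("cone",293,245,.068),("ringblk",354,243,.042),("flask",228,165,.1)):
    print(n,ray(c,u,v,z).round(3),"depth z max",P[int(v)-8:int(v)+9,int(u)-8:int(u)+9,2].max().round(4))
H=np.where((d>0)[...,None],P,np.nan)
for nm,b in (("vise",np.s_[190:275,200:268]),("flask",np.s_[145:182,210:245]),("lamp",np.s_[30:145,370:500])):
    Q=H[b].reshape(-1,3); Q=Q[Q[:,2]>.05]; print(nm,Q.min(0).round(3),Q.max(0).round(3))
cv2.imwrite("pics/crop.png",cv2.resize(p[140:290,200:450],None,fx=3.2,fy=3.2,interpolation=2))
E
```

```text
wood [353.9 243.6] [37.1 36.7] 79.2 [ 0.4471 -0.241   0.02  ] [ 0.4471 -0.241   0.02  ]
wood [283.3 181.5] [36.5 36.1] 11.3 [ 0.6059 -0.0538  0.02  ] [ 0.6059 -0.0538  0.02  ]
dark [411.1 246.2] [38.  37.7] 87.5 [ 0.4439 -0.3924  0.003 ] [ 0.4433 -0.3892  0.02  ]
plug [ 0.601 -0.058  0.06 ] depth z max 1.3255
ringshoe [ 0.597 -0.215  0.036] depth z max 1.3255
cone [ 0.439 -0.086  0.068] depth z max 1.3255
ringblk [ 0.448 -0.239  0.042] depth z max 1.3255
flask [0.631 0.078 0.1  ] depth z max 1.3255
vise [0.363 0.032 0.052] [0.556 0.114 0.119]
flask [0.613 0.062 0.05 ] [0.669 0.118 0.117]
lamp [ 0.655 -0.614  0.05 ] [ 1.013 -0.241  0.419]
```

View pics/crop.png

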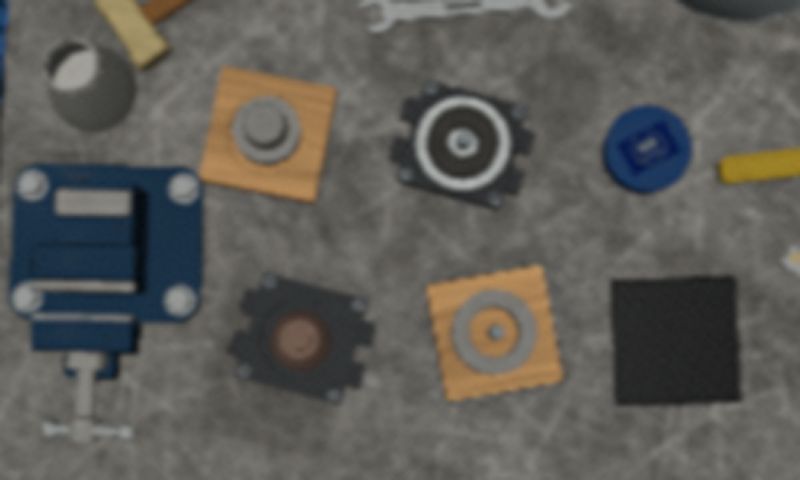

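The crop confirms it: the larger grey ring a is on the ring block at crop (495,332). The dark ring b lies on the die shoe at (463,142), and the cone is at (300,338). Now I'll move over the ring block.

Call:
drive_tool(
  moves=[1.5,-1.2,0,-1,87,3,-2.4,0,-2,87,4.2,-3.4,0,-3,87,5.4,-4.4,0,-4,87,6.6,-5.4,0,-5,87],
)

```text
time_s: 0.72
tool_pos: [0.3651, -0.3591, 0.2223]
tool_rot: [-180.0, 0.0, 67.4]
force: [0.6, -0.2, -0.9]
grip_width: 0.0869
grasp_force: 0.0
```

```bash
python3 - <<'E'
from h import *
c=cam("top"); d=np.load("pics/top0d.npy"); P=pts(c,d); Q=P[d>0]
s=(Q[:,0]>.4)&(Q[:,0]<.80)&(Q[:,1]>-.45)&(Q[:,1]<0)&(Q[:,2]>.07)
for x in np.arange(.4,.8,.05):
    q=Q[s&(Q[:,0]>=x)&(Q[:,0]<x+.05)]; print(x.round(2), len(q), q.min(0).round(3) if len(q) else '', q.max(0).round(3) if len(q) else '')
o=env.get_obs(); print(o["tool_pos"],o["tool_rot"],o["qpos"])
E
```

```text
0.4 14 [ 0.431 -0.093  0.07 ] [ 0.444 -0.078  0.075]
0.45 0  
0.5 0  
0.55 0  
0.6 0  
0.65 1715 [ 0.654 -0.45   0.185] [ 0.7   -0.324  0.344]
0.7 2333 [ 0.7   -0.45   0.211] [ 0.75  -0.297  0.375]
0.75 3237 [ 0.75  -0.45   0.213] [ 0.8   -0.231  0.419]
[ 0.36510863 -0.35906158  0.22228622] [-1.79989465e+02  9.28612625e-03  6.74464376e+01] [ 60.99484804   2.4847561  -19.93242219 101.84944002   0.88598507
  75.82314839  18.30901651]
```

Call:
drive_tool(
  moves=[1.5,0.3,0,-0.5,87,3,0.6,0,-1,87,3.5,0.75,0,-1,87,3.5,0.75,0,-1,87],
)

```text
time_s: 1.23
tool_pos: [0.4472, -0.2419, 0.2223]
tool_rot: [-180.0, -0.0, 77.4]
force: [-0.8, -0.1, 1.1]
grip_width: 0.087
grasp_force: 0.0
```

```bash
cat > look.py <<'E'
import sys; from h import *
n=sys.argv[1]; o=env.get_obs(); p,d=env.read_camera("wrist"); cv2.imwrite(f"pics/{n}.png",p[:,:,::-1]); np.savez(f"pics/{n}.npz",d=d,pos=o["tool_pos"],rot=o["tool_rot"])
print(o["tool_pos"].round(4),o["tool_rot"].round(2),(d>0).mean())
c=cam("wrist",o); P=pts(c,d)
for nm,q in dict(ringblk=(.447,-.24,.042),dieshoe=(.597,-.215,.036),cone=(.439,-.086,.068),plug=(.601,-.058,.06),mat=(.444,-.392,.003)).items():
    print(nm,proj(c,q).round(0),end=" ")
E
python3 look.py w1
```

```text
[ 0.4472 -0.2419  0.2223] [-1.7998e+02 -1.0000e-02  7.7360e+01] 0.99223046875
ringblk [320. 179.] dieshoe [440. 130.] cone [277.  36.] plug [436. -35.] mat [340. 274.]
```

View pics/w1.png

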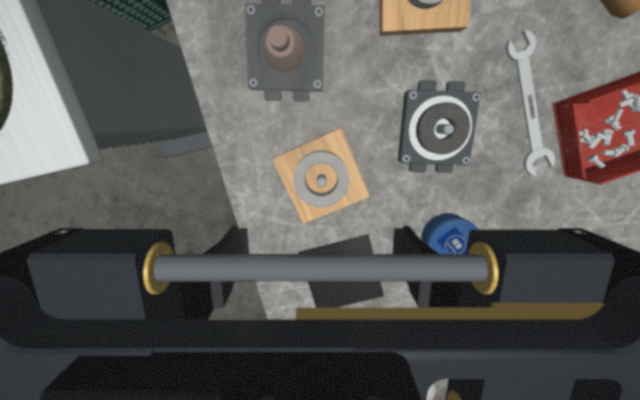

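Wrist view: ring a is at (322,180) on the ring block, ring b at (441,128) on the die shoe, and the cone at (281,42). The mat lies partly behind the gripper. These match the predicted pixels.

```bash
cat > meas.py <<'E'
import sys; from h import *
n=sys.argv[1]; f=np.load(f"pics/{n}.npz"); o=dict(tool_pos=f["pos"],tool_rot=f["rot"]); c=cam("wrist",o); P=pts(c,f["d"])
T=dict(ringblk=(.447,-.24,.042,.045),dieshoe=(.597,-.215,.036,.042),cone=(.439,-.086,.068,.02),plug=(.601,-.058,.06,.028))
for nm,(x,y,z,r) in T.items():
    m=((abs(P[...,2]-z)<.005)&(np.hypot(P[...,0]-x,P[...,1]-y)<r)).astype(np.uint8)
    k=cv2.findContours(m,0,1)[0]
    if not k: print(nm,"none"); continue
    k=max(k,key=cv2.contourArea); q=np.float32([ray(c,*a[0],z)[:2] for a in k])*1000
    (cx,cy),R=cv2.minEnclosingCircle(q); e=cv2.fitEllipse(q) if len(q)>5 else 0
    print(nm,"circle",round(cx,1),round(cy,1),"R",round(R,1),"ell",np.round(e[0],1),np.round(e[1],1),"px",m.sum(),"z",np.median(P[...,2][m>0]).round(4))
E
python3 meas.py w1
```

```text
ringblk circle 448.5 -241.3 R 34.0 ell [ 448.6 -241.3] [66.7 67. ] px 1685 z 0.0428
dieshoe circle 601.5 -214.3 R 30.5 ell [ 601.5 -214.3] [59.  60.1] px 1897 z 0.0366
cone circle 439.4 -87.1 R 10.4 ell [439.3 -87. ] [19.3 20.3] px 383 z 0.0691
plug none
```

```bash
python3 - <<'E'
from h import *
f=np.load("pics/w1.npz"); o=dict(tool_pos=f["pos"],tool_rot=f["rot"]); c=cam("wrist",o); P=pts(c,f["d"])
for nm,x,y,z0,r in (("ringblkpin",.4485,-.2413,.030,.0165),("shoepin",.6015,-.2143,.041,.012)):
    m=(np.hypot(P[...,0]-x,P[...,1]-y)<r)&(P[...,2]>z0); q=P[m]; print(nm,len(q),q.mean(0).round(4),q.min(0).round(4),q.max(0).round(4))
for nm,x,y,r in (("ringblk",.4475,-.2413,.07),("dieshoe",.6015,-.2143,.065),("punchshoe",.4394,-.087,.065)):
    m=((abs(P[...,2]-.02)<.004)&(np.hypot(P[...,0]-x,P[...,1]-y)<r)).astype(np.uint8)
    k=max(cv2.findContours(m,0,1)[0],key=cv2.contourArea); q=np.float32([ray(c,*a[0],.02)[:2] for a in k])*1000
    print(nm,cv2.minAreaRect(q))
E
```

```text
ringblkpin 95 [ 0.4488 -0.2419  0.0449] [ 0.4431 -0.2481  0.0301] [ 0.4544 -0.2375  0.0505]
shoepin 105 [ 0.6015 -0.2146  0.0462] [ 0.597  -0.2206  0.0411] [ 0.6078 -0.2089  0.0503]
ringblk ((448.5120849609375, -243.08029174804688), (95.48992919921875, 95.558837890625), 11.12588119506836)
dieshoe ((601.8775024414062, -214.64205932617188), (87.46505737304688, 88.61079406738281), 75.75228118896484)
punchshoe ((440.77386474609375, -87.285888671875), (88.66707611083984, 88.17854309082031), 76.09183502197266)
```

Call:
drive_tool(
  moves=[0,0.03,1.5,0,87,0,0.03,3,0,87,0,0.03,4,0,87,0,0.03,4.7,0,87,0,0.03,4.95,0,87],
  squeeze=40,
)

```text
time_s: 1.9
tool_pos: [0.4451, -0.2453, 0.0225]
tool_rot: [-179.8, -0.0, 76.9]
force: [-0.5, 0.0, 0.8]
grip_width: 0.0872
grasp_force: 0.0
```

Call:
drive_tool(
  moves=[0,0,0,0,75,0,0,0,0,60,0,0,0,0,60,0,0,0,0,60,0,0,0,0,60],
  squeeze=40,
)

```text
time_s: 2.52
tool_pos: [0.4481, -0.2447, 0.0258]
tool_rot: [179.9, 0.1, 77.1]
force: [-2.6, 0.2, 6.2]
grip_width: 0.0668
grasp_force: 40.0
```

Call:
drive_tool(
  moves=[0,0,-0.9,0,60,0,0,-1.6,0,60,-1.3,0.25,-1.6,0,60,-2.6,0.5,-1.6,0,60,-3.7,0.71,-1.6,0,60],
)

```text
time_s: 3.15
tool_pos: [0.4416, -0.3965, 0.0882]
tool_rot: [-180.0, 0.0, 77.1]
force: [0.8, -0.4, -3.3]
grip_width: 0.0663
grasp_force: 40.0
```

Call:
drive_tool(
  moves=[0,0,0,0,60,0,0,0.8,0,60,0,0,1.5,0,60,0,0,1.9,0,60,0,0,1.9,0,60],
)

```text
time_s: 3.78
tool_pos: [0.4419, -0.3934, 0.0115]
tool_rot: [-179.9, -0.1, 77.2]
force: [0.1, 0.3, -3.5]
grip_width: 0.0666
grasp_force: 40.0
```

Call:
drive_tool(
  moves=[0,0,0.06,0,60,0,0,0.06,0,60,0,0,0.06,0,80,0,0,0.06,0,87,0,0,0.06,0,87],
)

```text
time_s: 4.4
tool_pos: [0.4428, -0.395, 0.0109]
tool_rot: [179.9, 0.0, 77.1]
force: [-0.6, -1.2, -0.7]
grip_width: 0.0846
grasp_force: 0.0
```

Call:
drive_tool(
  moves=[0,0,-0.9,0,87,0,0,-2.2,0,87,1.3,1,-3.5,0,87,2.6,2,-4.5,0,87,3.9,2.8,-4.5,0,87],
)

```text
time_s: 5.03
tool_pos: [0.5668, -0.2887, 0.1873]
tool_rot: [179.7, 0.1, 77.0]
force: [0.7, -0.9, -0.6]
grip_width: 0.0871
grasp_force: 0.0
```

Call:
drive_tool(
  moves=[0.8,0.1,0,0,87,1.5,0.1,0,0,87,1.5,0.1,0,0,87,1.5,0.1,0,0,87],
)

```text
time_s: 5.52
tool_pos: [0.5817, -0.2318, 0.1839]
tool_rot: [180.0, 0.1, 77.1]
force: [-0.2, -0.3, -0.3]
grip_width: 0.0872
grasp_force: 0.0
```

```bash
python3 look.py w2; python3 meas.py w2
```

```text
[ 0.5817 -0.2318  0.1839] [1.800e+02 8.000e-02 7.705e+01] 0.992046875
ringblk [203. 221.] dieshoe [330. 168.] cone [127.  74.] plug [296.  -5.] mat [249. 313.] ringblk circle 450.0 -243.3 R 7.2 ell [ 449.6 -243.2] [11.2 14.8] px 73 z 0.0437
dieshoe circle 602.7 -214.2 R 30.0 ell [ 602.6 -214.3] [58.7 59.1] px 2052 z 0.0369
cone circle 440.4 -87.5 R 11.5 ell [440.5 -87.1] [19.4 22.5] px 497 z 0.0691
plug circle 607.6 -63.5 R 14.2 ell [606.6 -66.7] [ 9.3 30.2] px 311 z 0.0606
```

View pics/w2.png

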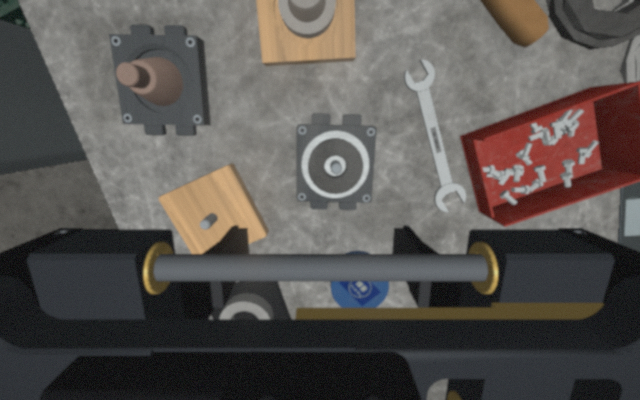

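Ring b is at (336,166) with the pin visible in its bore, and the ring block at (210,220) now has its pin bare. Ring a lies on the mat at (245,305). I'll check the pose noise before descending.

```bash
python3 - <<'E'
from h import *
for i in range(6):
    o=env.get_obs(); print(o["tool_pos"].round(4),o["tool_rot"].round(2)); env.read_camera("wrist")
E
```

```text
[ 0.5815 -0.2323  0.1838] [-1.7999e+02  8.0000e-02  7.6990e+01]
[ 0.5815 -0.2325  0.1838] [-1.7999e+02  6.0000e-02  7.6960e+01]
[ 0.5815 -0.2322  0.1837] [-1.7999e+02  4.0000e-02  7.6970e+01]
[ 0.5816 -0.2319  0.1838] [-1.7999e+02  3.0000e-02  7.6980e+01]
[ 0.5817 -0.2316  0.1838] [-1.7999e+02  2.0000e-02  7.7000e+01]
[ 0.5818 -0.2313  0.1838] [-1.7999e+02  1.0000e-02  7.7030e+01]
```

Call:
drive_tool(
  moves=[0.54,0.4,0.7,0,87,0.54,0.4,2,0,87,0.54,0.4,2.9,0,87,0.54,0.4,2.9,0,87,0.54,0.4,2.9,0,87],
)

```text
time_s: 6.5
tool_pos: [0.6037, -0.2132, 0.0696]
tool_rot: [179.9, 0.0, 77.1]
force: [0.2, 0.1, -0.3]
grip_width: 0.0868
grasp_force: 0.0
```

Call:
drive_tool(
  moves=[-0.02,-0.03,0.6,0,87,-0.02,-0.03,1.1,0,87,-0.02,-0.03,1.17,0,87,-0.02,-0.03,1.17,0,70,-0.02,-0.03,1.17,0,52],
)

```text
time_s: 7.12
tool_pos: [0.6021, -0.2135, 0.0221]
tool_rot: [179.9, 0.0, 77.1]
force: [0.6, 0.5, -0.3]
grip_width: 0.0743
grasp_force: 0.0
```

Call:
drive_tool(
  moves=[0,0,0,0,52,0,0,0,0,52,0,0,0,0,52],
)

```text
time_s: 7.5
tool_pos: [0.6019, -0.2135, 0.0216]
tool_rot: [179.9, 0.0, 77.1]
force: [0.9, -0.5, 0.8]
grip_width: 0.0587
grasp_force: 40.0
```

Call:
drive_tool(
  moves=[0,0,-0.8,0,52,0,0,-1.6,0,52,-0.5,-1.2,-1.75,0,52,-1,-2.4,-1.75,0,52,-1.57,-3.56,-1.75,0,52],
)

```text
time_s: 8.12
tool_pos: [0.4458, -0.2423, 0.0901]
tool_rot: [-179.9, -0.0, 77.1]
force: [0.2, -1.1, -3.2]
grip_width: 0.0587
grasp_force: 40.0
```

Call:
drive_tool(
  moves=[0,0,0,0,52,0,0,0.5,0,52,0,0,0.5,0,52],
)

```text
time_s: 8.5
tool_pos: [0.4472, -0.2416, 0.0695]
tool_rot: [-179.8, -0.1, 77.2]
force: [-0.4, 0.5, -3.6]
grip_width: 0.0588
grasp_force: 40.0
```

```bash
python3 look.py w3
```

```text
[ 0.4472 -0.2416  0.0695] [-1.7979e+02 -1.0000e-01  7.7150e+01] 0.99208203125
ringblk [319. 223.] dieshoe [532. 138.] cone [230. -51.] plug [ 566. -212.] mat [352. 356.]
```

View pics/w3.png

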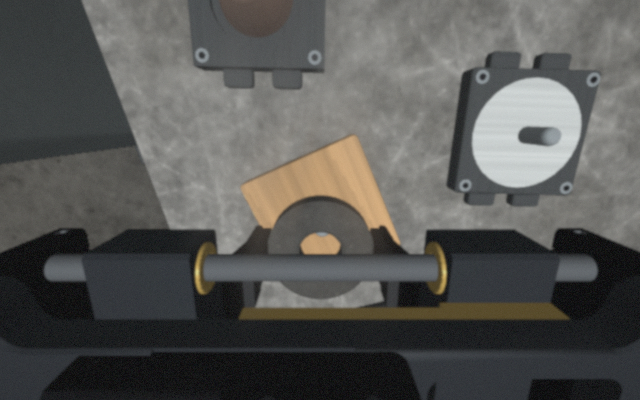

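Ring b is held at (320,245), its front edge at row 197, above the ring block whose corners show at (355,135) and (243,187). The die shoe's pin at (548,136) is bare. I'll check the ring's offset in the grip.

```bash
python3 - <<'E'
from h import *
f=np.load("pics/w3.npz"); o=dict(tool_pos=f["pos"],tool_rot=f["rot"]); c=cam("wrist",o); P=pts(c,f["d"])
m=(abs(P[...,2]-.0845)<.004)&(np.hypot(P[...,0]-.4475,P[...,1]+.2416)<.04)
k=np.argwhere(m); p=P[m]; print(len(k),np.median(p[:,2]))
R=Ro.from_euler("xyz",f["rot"],degrees=True).as_matrix(); q=(p-f["pos"])@R
print("tool-frame ring extent",q.min(0).round(4),q.max(0).round(4), "centre x=max-0.030")
# block: visible points at z .02
m=((abs(P[...,2]-.02)<.004)&(np.hypot(P[...,0]-.449,P[...,1]+.243)<.075)).astype(np.uint8); a=P[m>0]
ang=np.radians(11.13); A=np.array([[np.cos(ang),np.sin(ang)],[-np.sin(ang),np.cos(ang)]]); b=a[:,:2]@A.T
print("block edges",np.percentile(b,[.2,99.8],0).round(4),"expected centre",(A@[.449,-.243]).round(4))
m=(np.hypot(P[...,0]-.602,P[...,1]+.2145)<.02)&(P[...,2]>.04); print("shoe pin",P[m].mean(0).round(4))
E
```

```text
5106 0.08475924727655579
tool-frame ring extent [-0.0307 -0.0378 -0.0191] [ 0.0295  0.0386 -0.011 ] centre x=max-0.030
block edges [[ 0.3462 -0.3661]
 [ 0.441  -0.2772]] expected centre [ 0.3936 -0.3251]
shoe pin [ 0.6006 -0.2138  0.0458]
```

Call:
drive_tool(
  moves=[-0.03,0.05,0,0,52,-0.03,0.05,0.4,0,52,-0.03,0.05,0.8,0,52,-0.03,0.05,1.15,0,52,-0.03,0.05,1.15,0,52],
)

```text
time_s: 9.18
tool_pos: [0.4488, -0.2436, 0.0233]
tool_rot: [-179.8, -0.1, 77.1]
force: [0.6, -0.3, -3.5]
grip_width: 0.059
grasp_force: 40.0
```

Call:
drive_tool(
  moves=[0,0,0.04,0,52,0,0,0.04,0,70,0,0,0.04,0,87,0,0,0.04,0,87,0,0,-0.8,0,87],
)

```text
time_s: 9.8
tool_pos: [0.4482, -0.2435, 0.0557]
tool_rot: [-179.7, -0.1, 77.1]
force: [0.4, -0.5, -0.5]
grip_width: 0.0854
grasp_force: 0.0
```

Call:
drive_tool(
  moves=[0,0,-1.2,0,87,-1.3,0.25,-2.2,0,87,-2.6,0.5,-3,0,87,-3.72,0.7,-3.2,0,87,-3.72,0.7,-3.2,0,87],
)

```text
time_s: 10.42
tool_pos: [0.4426, -0.401, 0.1861]
tool_rot: [179.9, 0.2, 76.7]
force: [0.2, -0.6, -0.3]
grip_width: 0.0871
grasp_force: 0.0
```

```bash
cat > ring.py <<'E'
import sys; from h import *
n=sys.argv[1]; x,y,z,r=map(float,sys.argv[2:6]); f=np.load(f"pics/{n}.npz"); o=dict(tool_pos=f["pos"],tool_rot=f["rot"]); c=cam("wrist",o); P=pts(c,f["d"])
m=((abs(P[...,2]-z)<.005)&(np.hypot(P[...,0]-x,P[...,1]-y)<r)).astype(np.uint8)
k=max(cv2.findContours(m,0,1)[0],key=cv2.contourArea); q=np.float32([ray(c,*a[0],z)[:2] for a in k])*1000
print(cv2.minEnclosingCircle(q),cv2.fitEllipse(q))
E
python3 look.py w4; python3 ring.py w4 .4428 -.395 .025 .06; python3 ring.py w4 .449 -.243 .036 .045
```

```text
[ 0.4426 -0.401   0.1861] [1.799e+02 1.700e-01 7.671e+01] 0.9925
ringblk [285.  23.] dieshoe [438. -47.] cone [ 214. -220.] plug [ 430. -334.] mat [319. 172.] ((444.0354309082031, -391.661865234375), 34.0517692565918) ((444.1700134277344, -391.6966247558594), (66.65692901611328, 67.15190887451172), 157.19017028808594)
((450.4478454589844, -246.3273162841797), 30.109037399291992) ((450.4500427246094, -246.76953125), (57.74256134033203, 59.3972053527832), 70.33444213867188)
```

View pics/w4.png

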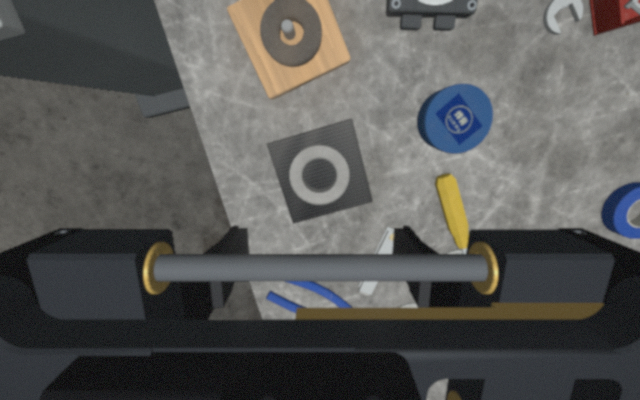

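Wrist view: ring a lies flat on the mat at (319,175), and ring b is round the pin on the ring block at (290,30).

Call:
drive_tool(
  moves=[0.25,-0.03,0.7,0,87,0.25,-0.03,2,0,87,0.25,-0.03,3,0,87,0.25,-0.03,3,0,87,0.25,-0.03,3,0,87],
)

```text
time_s: 11.1
tool_pos: [0.4466, -0.3853, 0.0667]
tool_rot: [179.9, 0.0, 77.2]
force: [0.0, 0.0, 0.4]
grip_width: 0.0873
grasp_force: 0.0
```

```bash
python3 look.py w5; python3 ring.py w5 .4428 -.395 .025 .05
```

```text
[ 0.4466 -0.3853  0.0667] [1.7989e+02 4.0000e-02 7.7190e+01] 0.9918515625
ringblk [263. -12.] dieshoe [ 526. -133.] cone [ 101. -553.] plug [ 574. -832.] mat [318. 218.] ((444.29736328125, -390.8560485839844), 34.08364486694336) ((445.0677795410156, -387.5687255859375), (58.98002624511719, 69.20462799072266), 76.96875)
```

Call:
drive_tool(
  moves=[-0.14,-0.03,0.6,0,87,-0.14,-0.03,1.2,0,87,-0.14,-0.03,1.44,0,87,-0.14,-0.03,1.44,0,87,-0.14,-0.03,1.44,0,60],
)

```text
time_s: 11.78
tool_pos: [0.4438, -0.3915, 0.009]
tool_rot: [179.9, 0.1, 77.1]
force: [-0.8, 0.1, -0.2]
grip_width: 0.0823
grasp_force: 0.0
```

Call:
drive_tool(
  moves=[0,0,0,0,60,0,0,0,0,60,0,0,0,0,60,0,0,-0.8,0,60,0,0,-1.7,0,60],
)

```text
time_s: 12.4
tool_pos: [0.4414, -0.3898, 0.0744]
tool_rot: [-179.8, -0.1, 77.1]
force: [0.4, -0.0, -3.2]
grip_width: 0.0666
grasp_force: 40.0
```

Call:
drive_tool(
  moves=[1,0.55,-0.4,0,60,2.2,1.2,-0.6,0,60,3.4,1.9,-0.6,0,60,4.5,2.5,-0.6,0,60,5.17,2.92,-0.6,0,60],
)

```text
time_s: 13.02
tool_pos: [0.6036, -0.2115, 0.0984]
tool_rot: [-179.9, -0.1, 77.3]
force: [-0.2, -0.3, -3.6]
grip_width: 0.0666
grasp_force: 40.0
```

Call:
drive_tool(
  moves=[0,0,0,0,60,0,0,0.5,0,60,0,0,0.5,0,60,0,0,0.5,0,60],
)

```text
time_s: 13.52
tool_pos: [0.6017, -0.2165, 0.0787]
tool_rot: [-179.9, 0.0, 77.0]
force: [-0.3, 0.6, -3.6]
grip_width: 0.0668
grasp_force: 40.0
```

```bash
python3 look.py w6; cat > held.py <<'E'
import sys; from h import *
n,z,r=sys.argv[1],float(sys.argv[2]),float(sys.argv[3])
f=np.load(f"pics/{n}.npz"); o=dict(tool_pos=f["pos"],tool_rot=f["rot"]); c=cam("wrist",o); P=pts(c,f["d"])
R=Ro.from_euler("xyz",f["rot"],degrees=True).as_matrix(); q=(P-f["pos"])@R
m=(abs(P[...,2]-z)<.004)&(np.hypot(q[...,0],q[...,1])<r+.008)&(abs(q[...,1])<.01)
print(m.sum(),"tool x max",q[m][:,0].max().round(4),"offset",(q[m][:,0].max()-r).round(4))
E
python3 held.py w6 .101 .034
```

```text
[ 0.6017 -0.2165  0.0787] [-1.7992e+02  2.0000e-02  7.7010e+01] 0.9922578125
ringblk [134. 290.] dieshoe [313. 218.] cone [-16.  84.] plug [251. -43.] mat [211. 395.] 219 tool x max 0.0318 offset -0.0022
```

Call:
drive_tool(
  moves=[0.06,0,0.4,0,60,0.06,0,0.9,0,60,0.06,0,1.25,0,60,0.06,0,1.25,0,60,0.06,0,1.25,0,60],
)

```text
time_s: 14.2
tool_pos: [0.6035, -0.2129, 0.0295]
tool_rot: [180.0, 0.0, 77.1]
force: [-0.5, 0.3, -3.0]
grip_width: 0.0667
grasp_force: 40.0
```

Call:
drive_tool(
  moves=[0,0,0.08,0,60,0,0,0.08,0,75,0,0,0.08,0,87,0,0,0.08,0,87,0,0,-1.2,0,87],
)

```text
time_s: 14.82
tool_pos: [0.6, -0.2123, 0.0741]
tool_rot: [-179.5, -0.1, 77.1]
force: [0.3, 0.9, 0.2]
grip_width: 0.0861
grasp_force: 0.0
```

Call:
drive_tool(
  moves=[0,0,-1.2,0,87,0.5,-1.2,-2.2,0,87,1,-2.4,-3,0,87,1.6,-3.6,-3.6,0,87,1.65,-4.3,-3.6,0,87],
)

```text
time_s: 15.45
tool_pos: [0.4505, -0.1079, 0.2242]
tool_rot: [179.7, 0.1, 77.3]
force: [0.1, -0.4, 0.6]
grip_width: 0.0871
grasp_force: 0.0
```

Call:
drive_tool(
  moves=[0,0,0,0,87,0,0,0,0,87,0,0,0,0,87],
)

```text
time_s: 15.82
tool_pos: [0.451, -0.1106, 0.2212]
tool_rot: [-180.0, -0.0, 77.1]
force: [-0.3, 0.4, 0.2]
grip_width: 0.0871
grasp_force: 0.0
```

```bash
python3 look.py w7; python3 meas.py w7 ; python3 ring.py w7 .602 -.2145 .042 .045; python3 - <<'E'
from h import *
f=np.load("pics/w7.npz"); o=dict(tool_pos=f["pos"],tool_rot=f["rot"]); c=cam("wrist",o); P=pts(c,f["d"])
for nm,x,y,r in (("punchblk",.606,-.055,.07),("punchshoe",.4404,-.087,.065)):
    m=((abs(P[...,2]-.02)<.004)&(np.hypot(P[...,0]-x,P[...,1]-y)<r)).astype(np.uint8)
    k=max(cv2.findContours(m,0,1)[0],key=cv2.contourArea); q=np.float32([ray(c,*a[0],.02)[:2] for a in k])*1000
    print(nm,cv2.minAreaRect(q))
E
```

```text
[ 0.451  -0.1106  0.2212] [-1.7998e+02 -4.0000e-02  7.7110e+01] 0.9921015625
ringblk [339. 276.] dieshoe [449. 233.] cone [304. 167.] plug [446. 106.] mat [355. 347.] ringblk circle 446.9 -253.6 R 24.2 ell [ 446.2 -257.8] [21.4 43.4] px 237 z 0.0377
dieshoe circle 597.9 -206.8 R 32.7 ell [ 614.2 -226.8] [ 77.4 102.1] px 395 z 0.0364
cone circle 439.5 -86.3 R 10.3 ell [439.3 -86.2] [19.1 19.5] px 265 z 0.0693
plug circle 608.2 -54.1 R 17.1 ell [608.2 -54.3] [32.3 33.5] px 843 z 0.0612
((602.743896484375, -211.31126403808594), 34.42950439453125) ((601.3895874023438, -209.96975708007812), (59.29175567626953, 63.134803771972656), 115.567138671875)
punchblk ((607.23486328125, -55.23213195800781), (96.237060546875, 97.56143188476562), 80.19230651855469)
punchshoe ((441.0064697265625, -87.27128601074219), (88.20565032958984, 88.34461975097656), 76.47022247314453)
```

View pics/w7.png

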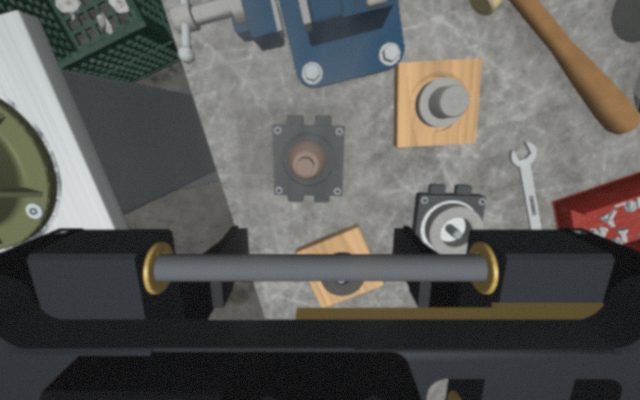

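The cone is at (307,160) and the plug at (447,100) in the wood block. Ring a is round the die-shoe pin at (452,228) and ring b is on the ring block. The vise is clear behind.

Call:
drive_tool(
  moves=[0.3,-0.25,0.8,0,70,0.52,-0.41,2,0,55,0.52,-0.41,3,0,45,0.52,-0.41,3.3,0,45,0.52,-0.41,3.3,0,45],
  squeeze=30,
)

```text
time_s: 16.5
tool_pos: [0.4392, -0.0863, 0.0894]
tool_rot: [-179.9, -0.1, 77.1]
force: [-0.6, -0.3, -0.4]
grip_width: 0.048
grasp_force: 0.0
```

Call:
drive_tool(
  moves=[0,0,0,0,45,0,0,0,0,45],
)

```text
time_s: 16.75
tool_pos: [0.4402, -0.0867, 0.0908]
tool_rot: [179.9, 0.0, 77.1]
force: [-0.6, -0.1, -0.6]
grip_width: 0.0453
grasp_force: 0.0
```

Call:
drive_tool(
  moves=[0,0,0.5,0,45,0,0,0.85,0,45,0,0,0.85,0,30,0,0,0.85,0,15,0,0,0.85,0,15],
)

```text
time_s: 17.38
tool_pos: [0.4396, -0.0865, 0.0561]
tool_rot: [179.9, 0.0, 77.1]
force: [0.1, -0.7, 0.3]
grip_width: 0.0232
grasp_force: 0.0
```

Call:
drive_tool(
  moves=[0,0,0,0,15,0,0,0,0,15,0,0,0,0,15],
)

```text
time_s: 17.75
tool_pos: [0.4391, -0.0864, 0.0559]
tool_rot: [180.0, 0.0, 77.1]
force: [-3.2, -0.6, 5.4]
grip_width: 0.0178
grasp_force: 30.0
```

Call:
drive_tool(
  moves=[0,0,-0.8,0,15,0,0,-1.7,0,15,-1,0.25,-2,0,15,-2.2,0.55,-2,0,15,-3.4,0.85,-2,0,15],
)

```text
time_s: 18.38
tool_pos: [0.4418, -0.2279, 0.1353]
tool_rot: [180.0, 0.0, 77.2]
force: [-0.1, 0.4, -1.8]
grip_width: 0.0176
grasp_force: 30.0
```

Call:
drive_tool(
  moves=[-1.2,0.3,0,0,15,-2.4,0.6,0,0,15,-3.4,0.85,0,0,15,-4.02,0.98,0,0,15,-4.02,0.98,0,0,15],
)

```text
time_s: 19.0
tool_pos: [0.4428, -0.3943, 0.1341]
tool_rot: [-179.9, -0.0, 76.9]
force: [0.6, 0.6, -2.0]
grip_width: 0.018
grasp_force: 30.0
```

Call:
drive_tool(
  moves=[0,0,0,0,15,0,0,0.8,0,15,0,0,1.6,0,15,0,0,1.9,0,15,0,0,1.9,0,15],
)

```text
time_s: 19.62
tool_pos: [0.4443, -0.3908, 0.0591]
tool_rot: [-179.9, -0.1, 77.2]
force: [-0.3, -0.9, -1.6]
grip_width: 0.018
grasp_force: 30.0
```

Call:
drive_tool(
  moves=[0,0,0.15,0,15,0,0,0.28,0,15,0,0,0.28,0,15,0,0,0.28,0,15,0,0,0.28,0,15],
)

```text
time_s: 20.25
tool_pos: [0.4444, -0.3921, 0.0485]
tool_rot: [180.0, 0.0, 77.1]
force: [0.4, -0.7, -2.1]
grip_width: 0.0183
grasp_force: 30.0
```

Call:
drive_tool(
  moves=[0,0,0.04,0,15,0,0,0.04,0,30,0,0,0.04,0,45,0,0,0.04,0,60,0,0,-1.2,0,60],
)

```text
time_s: 20.88
tool_pos: [0.4415, -0.39, 0.0929]
tool_rot: [-179.6, -0.3, 77.1]
force: [0.4, -0.9, 0.8]
grip_width: 0.0502
grasp_force: 0.0
```

Call:
drive_tool(
  moves=[0,0,-1,0,60,1.2,0.28,-2,0,60,2.6,0.6,-2.4,0,60,4,0.92,-2.4,0,60,5.4,1.24,-2.4,0,60],
)

```text
time_s: 21.5
tool_pos: [0.5416, -0.191, 0.193]
tool_rot: [179.9, 0.0, 77.1]
force: [0.7, -1.3, -0.0]
grip_width: 0.0601
grasp_force: 0.0
```

Call:
drive_tool(
  moves=[1.4,0.32,0,0,60,2.8,0.64,0,0,60,3.5,0.86,0,0,60,3.74,0.86,0,0,60,3.74,0.86,0,0,60],
)

```text
time_s: 22.12
tool_pos: [0.6072, -0.0548, 0.1921]
tool_rot: [-180.0, 0.0, 77.1]
force: [-1.2, -1.6, 0.3]
grip_width: 0.06
grasp_force: 0.0
```

```bash
python3 look.py w8; python3 ring.py w8 .608 -.0545 .06 .03
```

```text
[ 0.6072 -0.0548  0.1921] [-1.7997e+02  4.0000e-02  7.7130e+01] 0.99213671875
ringblk [232. 348.] dieshoe [340. 307.] cone [174. 253.] plug [315. 194.] mat [266. 408.] ((609.8346557617188, -53.872989654541016), 16.831531524658203) ((609.6573486328125, -53.7875862121582), (31.95966911315918, 32.67351150512695), 158.85714721679688)
```

Call:
drive_tool(
  moves=[0.03,0.04,0.8,0,60,0.03,0.04,2,0,60,0.03,0.04,3,0,60,0.03,0.04,3.6,0,60,0.03,0.04,3.85,0,60],
  squeeze=40,
)

```text
time_s: 22.8
tool_pos: [0.6079, -0.0561, 0.0366]
tool_rot: [-179.8, 0.1, 76.9]
force: [-0.8, 0.6, -0.2]
grip_width: 0.06
grasp_force: 0.0
```

Call:
drive_tool(
  moves=[0,0,0,0,45,0,0,0,0,28,0,0,0,0,28,0,0,0,0,28,0,0,0,0,28],
)

```text
time_s: 23.42
tool_pos: [0.6094, -0.0534, 0.0392]
tool_rot: [-180.0, 0.0, 77.1]
force: [-3.4, 0.2, 6.1]
grip_width: 0.0316
grasp_force: 40.2
```

Call:
drive_tool(
  moves=[0,0,-0.8,0,28,0,0,-1.5,0,28,-0.5,-1.1,-1.5,0,28,-1.1,-2.4,-1.5,0,28,-1.77,-3.92,-1.5,0,28],
)

```text
time_s: 24.05
tool_pos: [0.4425, -0.0869, 0.0972]
tool_rot: [-179.9, -0.0, 77.1]
force: [-0.2, -0.9, -3.4]
grip_width: 0.0314
grasp_force: 39.8
```

Call:
drive_tool(
  moves=[0,0,0,0,28,0,0,0.5,0,28,0,0,0.5,0,28,0,0,0.5,0,28],
)

```text
time_s: 24.55
tool_pos: [0.4451, -0.0865, 0.0784]
tool_rot: [-180.0, -0.0, 77.2]
force: [-0.0, 1.2, -4.8]
grip_width: 0.0315
grasp_force: 39.8
```

```bash
python3 look.py w9; python3 held.py w9 .101 .0175
```

```text
[ 0.4451 -0.0865  0.0784] [-1.7999e+02 -2.0000e-02  7.7160e+01] 0.99208203125
ringblk [362. 385.] dieshoe [533. 323.] cone [310. 236.] plug [559. 135.] mat [379. 459.] 943 tool x max 0.0162 offset -0.0013
```

View pics/w9.png

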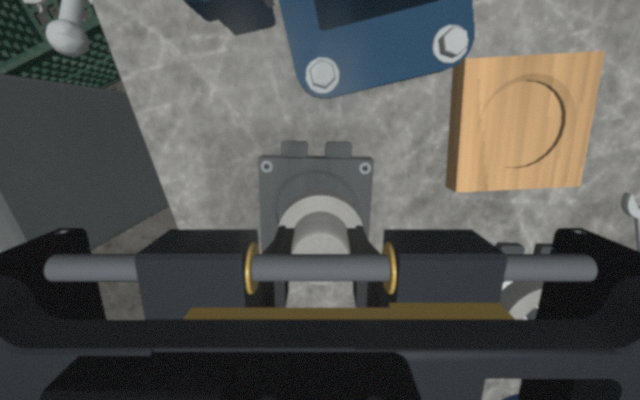

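The plug is held upright at (320,235), over the punch shoe's seat, which is centred near column 316. I need a shift of about 4 mm in −y of the tool. The punch block's seat is empty at (525,120).

Call:
drive_tool(
  moves=[0,-0.1,0,0,28,0,-0.1,0.2,0,28,0,-0.1,0.2,0,28],
)

```text
time_s: 24.98
tool_pos: [0.44, -0.0858, 0.0695]
tool_rot: [-179.9, 0.0, 77.1]
force: [0.6, 0.1, -4.8]
grip_width: 0.0312
grasp_force: 39.8
```

Call:
drive_tool(
  moves=[0,0.02,0.3,0,28,0,0.02,0.55,0,28,0,0.02,0.7,0,28,0,0.02,0.72,0,28,0,0.02,0.72,0,28],
)

```text
time_s: 25.6
tool_pos: [0.4417, -0.0861, 0.0415]
tool_rot: [180.0, -0.0, 77.1]
force: [0.6, 0.4, -5.2]
grip_width: 0.0317
grasp_force: 39.8
```

Call:
drive_tool(
  moves=[0,0,0.06,0,28,0,0,0.06,0,28,0,0,0.06,0,45,0,0,0.06,0,60,0,0,-0.8,0,60],
)

```text
time_s: 26.22
tool_pos: [0.4398, -0.0857, 0.0723]
tool_rot: [-179.7, -0.0, 77.1]
force: [0.9, -0.0, 0.7]
grip_width: 0.0534
grasp_force: 0.0
```

Call:
drive_tool(
  moves=[0,0,-1.4,0,60,-1.2,0.3,-2.6,0,60,-2.6,0.62,-2.8,0,60,-4,0.97,-2.8,0,60,-5.4,1.3,-2.8,0,60],
)

```text
time_s: 26.85
tool_pos: [0.4444, -0.3105, 0.1865]
tool_rot: [179.9, 0.1, 77.1]
force: [1.1, 0.8, -0.5]
grip_width: 0.0601
grasp_force: 0.0
```

Call:
drive_tool(
  moves=[-1.4,0.34,0,0,50,-2.04,0.5,0,0,45,-2.04,0.5,0,0,45,-2.04,0.5,0,0,45,-2.04,0.5,0,0,45],
)

```text
time_s: 27.48
tool_pos: [0.4462, -0.3906, 0.1859]
tool_rot: [180.0, -0.0, 77.3]
force: [0.0, 0.1, 0.4]
grip_width: 0.0448
grasp_force: 0.0
```

```bash
python3 look.py w10; python3 ring.py w10 .4445 -.392 .059 .02
```

```text
[ 0.4462 -0.3906  0.1859] [179.98  -0.    77.26] 0.99217578125
ringblk [286.  36.] dieshoe [438. -31.] cone [ 218. -200.] plug [ 431. -307.] mat [318. 182.] ((444.5101318359375, -391.51055908203125), 10.439183235168457) ((444.7359619140625, -391.5196838378906), (19.216035842895508, 20.140932083129883), 169.8363800048828)
```

View pics/w10.png

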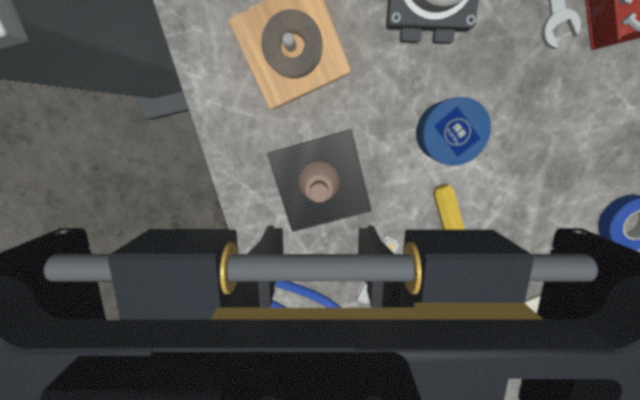

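The cone stands upright on the mat with its stem at (319,187).

Call:
drive_tool(
  moves=[-0.02,-0.03,0.8,0,45,-0.02,-0.03,2,0,45,-0.02,-0.03,3,0,45,-0.02,-0.03,3.4,0,45,-0.02,-0.03,3.45,0,45],
  squeeze=30,
)

```text
time_s: 28.15
tool_pos: [0.4441, -0.3922, 0.0473]
tool_rot: [-180.0, -0.0, 77.2]
force: [0.9, 0.1, 1.1]
grip_width: 0.0451
grasp_force: 0.0
```

Call:
drive_tool(
  moves=[0,0,0,0,35,0,0,0,0,15,0,0,0,0,15,0,0,0,0,15,0,0,0,0,15],
)

```text
time_s: 28.78
tool_pos: [0.444, -0.3932, 0.0482]
tool_rot: [180.0, 0.0, 77.1]
force: [-2.0, 0.3, 4.8]
grip_width: 0.0183
grasp_force: 30.0
```

Call:
drive_tool(
  moves=[0,0,-0.8,0,15,0,0,-1.8,0,15,1,0.23,-2,0,15,2.2,0.5,-2,0,15,3.4,0.78,-2,0,15],
)

```text
time_s: 29.4
tool_pos: [0.5051, -0.2657, 0.127]
tool_rot: [-180.0, -0.0, 77.1]
force: [1.2, 0.2, -3.0]
grip_width: 0.0184
grasp_force: 29.9
```

Call:
drive_tool(
  moves=[1.3,0.3,0,0,15,2.6,0.6,0,0,15,3.9,0.9,0,0,15,5.1,1.18,0,0,15,5.75,1.32,0,0,15],
)

```text
time_s: 30.02
tool_pos: [0.608, -0.0505, 0.1268]
tool_rot: [-180.0, -0.1, 77.4]
force: [0.6, -0.5, -2.0]
grip_width: 0.0178
grasp_force: 29.9
```

Call:
drive_tool(
  moves=[0,0,0,0,15,0,0,0.7,0,15,0,0,0.7,0,15,0,0,0.7,0,15],
)

```text
time_s: 30.52
tool_pos: [0.6075, -0.0557, 0.0998]
tool_rot: [180.0, 0.0, 77.0]
force: [0.5, 0.0, -2.0]
grip_width: 0.0179
grasp_force: 29.9
```

```bash
python3 look.py w11; python3 - <<'E'
from h import *
f=np.load("pics/w11.npz"); o=dict(tool_pos=f["pos"],tool_rot=f["rot"]); c=cam("wrist",o); P=pts(c,f["d"])
R=Ro.from_euler("xyz",f["rot"],degrees=True).as_matrix(); q=(P-f["pos"])@R
m=(np.hypot(q[...,0],q[...,1])<.035)&(abs(q[...,1])<.008)&(abs(q[...,2]-.029)<.006); print("foot rim tool x",q[m][:,0].max() if m.any() else None)
E
```

```text
[ 0.6075 -0.0557  0.0998] [1.7999e+02 2.0000e-02 7.7040e+01] 0.99215234375
ringblk [204. 419.] dieshoe [346. 366.] cone [116. 305.] plug [312. 224.] mat [253. 478.] foot rim tool x 0.023818494647741106
```

View pics/w11.png

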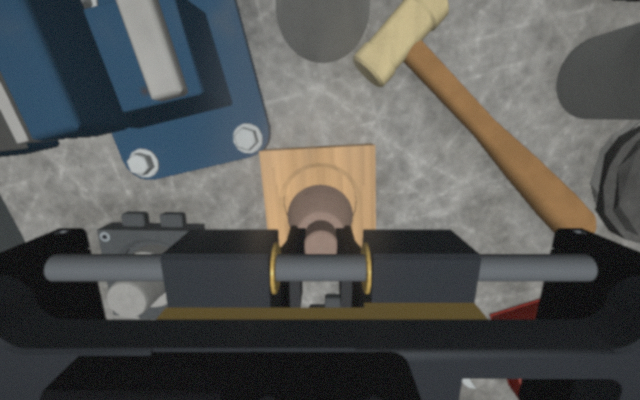

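The cone is held upright at (320,215), in line with the block's seat, which is centred near column 319. The flask at (322,20) is clear.

Call:
drive_tool(
  moves=[0,0,0.4,0,15,0,0,0.8,0,15,0,0,1.02,0,15,0,0,1.02,0,15,0,0,1.02,0,15],
)

```text
time_s: 31.2
tool_pos: [0.6075, -0.0547, 0.0583]
tool_rot: [-180.0, -0.0, 77.1]
force: [0.2, -0.0, -1.3]
grip_width: 0.0178
grasp_force: 30.0
```

Lower it the last millimetre, release, rise and back off for a final look.

Call:
drive_tool(
  moves=[0,0,0.04,0,15,0,0,0.04,0,15,0,0,0.04,0,35,0,0,0.04,0,50,0,0,-1,0,50],
)

```text
time_s: 31.82
tool_pos: [0.6048, -0.0548, 0.0959]
tool_rot: [-179.6, 0.0, 77.1]
force: [1.2, -0.4, 0.4]
grip_width: 0.0402
grasp_force: 0.0
```

Call:
drive_tool(
  moves=[0,0,-1.5,0,50,-0.8,-0.6,-2.5,0,50,-2,-1.5,-3,0,50,-3,-2,-3.2,0,50,-3,-2,-3.2,0,50],
)

```text
time_s: 32.45
tool_pos: [0.5011, -0.1582, 0.228]
tool_rot: [179.9, 0.2, 76.7]
force: [0.8, 0.4, -0.5]
grip_width: 0.0502
grasp_force: 0.0
```

Call:
drive_tool(
  moves=[-1.3,0,0,0,50,-2,0,0,0,50,-2,0,0,0,50,-2,0,0,0,50],
)

```text
time_s: 32.95
tool_pos: [0.4858, -0.23, 0.2266]
tool_rot: [180.0, -0.1, 77.2]
force: [-0.2, 0.7, 0.2]
grip_width: 0.0498
grasp_force: 0.0
```

```bash
python3 look.py w12; python3 ring.py w12 .608 -.055 .068 .02;python3 ring.py w12 .441 -.087 .06 .03;python3 ring.py w12 .602 -.213 .042 .045;python3 ring.py w12 .449 -.243 .036 .045
```

```text
[ 0.4858 -0.23    0.2266] [ 1.800e+02 -6.000e-02  7.724e+01] 0.99202734375
ringblk [291. 195.] dieshoe [407. 147.] cone [244.  59.] plug [396.  -9.] mat [317. 284.] ((443.0722961425781, -88.01319122314453), 16.859220504760742) ((442.8920593261719, -88.0083999633789), (32.129981994628906, 32.967533111572266), 37.118927001953125)
((603.150146484375, -213.33673095703125), 34.28704833984375) ((603.1843872070312, -213.4532928466797), (66.66770935058594, 67.52622985839844), 61.81032943725586)
((451.1342468261719, -245.1336669921875), 30.257524490356445) ((450.9860534667969, -245.18856811523438), (58.75369644165039, 59.5826530456543), 144.9679412841797)Traceback (most recent call last):
  File "ring.py", line 4, in <module>
    k=max(cv2.findContours(m,0,1)[0],key=cv2.contourArea); q=np.float32([ray(c,*a[0],z)[:2] for a in k])*1000
ValueError: max() iterable argument is empty
```

View pics/w12.png

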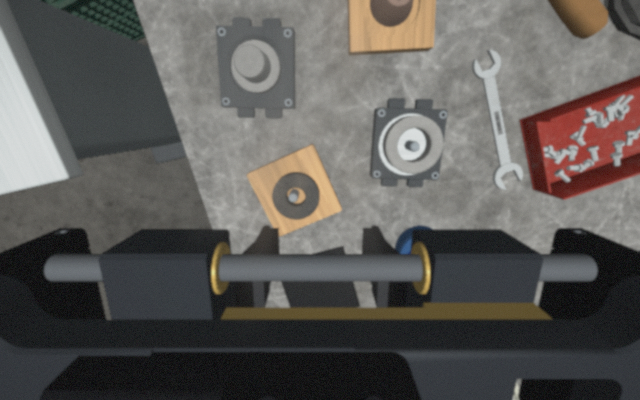

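The plug is seated at (256,64), ring a on the die shoe at (412,145) and ring b on the ring block at (296,195). The cone at (390,10) is only partly in view, so I'll check it and the flask with the top camera.

```bash
python3 - <<'E'
from h import *
p,d=env.read_camera("top"); c=cam("top"); P=pts(c,d)
for n,x,y,z,r in (("cone",.6075,-.055,.068,.025),("plug",.441,-.087,.06,.025),("flask",.635,.09,.11,.06)):
    m=(d>0)&(np.hypot(P[...,0]-x,P[...,1]-y)<r)&(abs(P[...,2]-z)<.012); print(n,m.sum(),P[m].mean(0).round(4),P[m][:,2].max().round(4))
cv2.imwrite("pics/top1.png",cv2.resize(p[140:290,200:450,::-1],None,fx=3.2,fy=3.2,interpolation=2))
E
```

```text
cone 54 [ 0.6059 -0.0534  0.0667] 0.0737
plug 140 [ 0.4411 -0.0872  0.0602] 0.0688
flask 81 [0.6398 0.0896 0.1073] 0.117
```

View pics/top1.png

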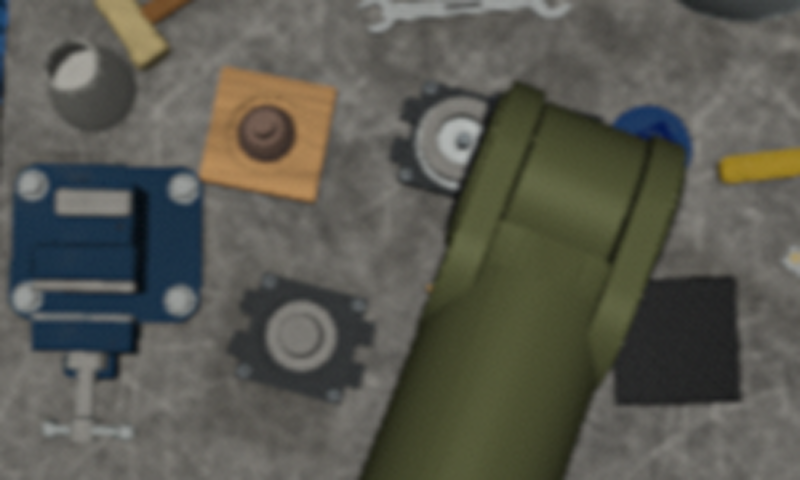

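The cone is seated in the wood block at (267,132) and the plug in the shoe at (300,335). The flask stands at (92,85). Handing in.

```bash
python3 -c "
from cell import env
print(env.sign_off())"
```

```text
the job is handed in; nothing more can be done
None
```

The job is handed in (the hand-in gave no verdict): the final camera checks showed the rings swapped on their pins, the plug and cone swapped in their seats, and the flask shell still standing.

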